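Swap laundry bottles onto their own drip trays

TASK

The three laundry bottles have been put back on the wrong drip trays: move them round so that each stands upright in the middle of the tray of its own colour. The empty grey tray is the free spot: park one bottle on it, near its middle, to make room, and leave it empty again at the end. Do not tip any bottle, and leave the purple cup, the amber jar and the flat cleaning brush where they are.

Things in the scene. Friction and masses are not known exactly. Their poses are not given: they have to be found in the camera images.
- bottle_blue: Loose blue detergent jug, 140 mm tall: rounded box body 70 (x) by 54 (y) by 88 mm high, shoulder up to 108 mm, then a centred round white cap, 42 mm across, from 108 to 140 mm. Loop handle on its -x side, out to 58 mm from the centre, 24 to 88 mm high. Grip the cap from above. Origin: centre of the underside, z up. About 0.45 kg.
- bottle_green: Loose green softener bottle with a white cap, 150 mm tall, round: body 62 mm across up to 80 mm height, a shoulder narrowing to 116 mm height, then the cap, 36 mm across, from 116 to 150 mm height. Grip the cap from above. Origin: centre of the underside, z up. About 0.38 kg.
- bottle_orange: Loose, squat orange stain-remover bottle with a white cap, 112 mm tall, round: body 68 mm across up to 62 mm height, a shoulder narrowing to 82 mm height, then the cap, 46 mm across, from 82 to 112 mm height. Grip the cap from above. Origin: centre of the underside, z up. About 0.42 kg.
- tray_blue: Blue drip tray, fixed to the worktop: a round dish 124 mm across its rim, the rim 9 mm high and 4 mm thick, the flat inner floor 112 mm across and 4 mm above the worktop. Origin: centre of its underside, z up. Home of the blue jug.
- tray_green: Green drip tray, fixed to the worktop: a round dish 124 mm across its rim, the rim 9 mm high and 4 mm thick, the flat inner floor 112 mm across and 4 mm above the worktop. Origin: centre of its underside, z up. Home of the green bottle.
- tray_orange: Orange drip tray, fixed to the worktop: a round dish 124 mm across its rim, the rim 9 mm high and 4 mm thick, the flat inner floor 112 mm across and 4 mm above the worktop. Origin: centre of its underside, z up. Home of the orange bottle.
- tray_grey: Grey drip tray, fixed to the worktop: a round dish 124 mm across its rim, the rim 9 mm high and 4 mm thick, the flat inner floor 112 mm across and 4 mm above the worktop. Origin: centre of its underside, z up. The spare tray: empty at the start and at the end.
- cup: Bystander: loose, empty purple dosing cup, 52 mm across and 45 mm high. Origin: centre of its underside.
- jar: Bystander: loose amber glass jar with a dark steel lid, 44 mm across and 72 mm high. Origin: centre of its underside.
- brush: Bystander: loose flat cleaning brush (wooden handle, grey head) lying on the worktop nearest the robot, 170 mm long along its x. Origin: near the middle of its underside.

How it is judged:
By the outcome, as a careful person would: the job done as asked, in the order asked, and still so for the second after the job is handed in, with the robot touching nothing.
It also fails if it takes over 96 s, if anything falls off the work surface, if the arm or the gripper's body presses on something with over 40 N, if the wrist force passes 120 N, or if a joint passes its speed limit or range.

ROBOT

A 6-joint arm with a two-finger parallel gripper is mounted at the origin on the work surface. World frame = base frame: x ahead of the robot, y to its left, z up, the work surface at z = 0. Lengths are in m, angles in rad, forces in N, time in s.
With the tool pointing down it reaches from about 0.275 to 0.875 m from the base axis. Payload 12.5 kg.
Tool frame: the origin (TCP) lies at the very end of the fingers, on their centre line; the grasp point (between the pads) lies 19 mm behind it; z points along the fingers, y is the line along which they close (so a half turn about z gives the same grasp; the last joint's range is limited). The gripper opens to 85 mm and grips with 20 to 120 N. Pads are 22 mm wide; open, the fingers measure 114 mm over their backs; the gripper's body (76 mm by 85 mm) begins 54 mm behind the grasp point. The pads swing forward as they close: fully open they stand 13 mm farther back than shut.
Start: joints at [1.1, 0.351, 1.652, -0, 1.139, -0.085], TCP at [0.207, 0.51, 0.231] pointing down, gripper open.
Joint ranges: [-2.75, 2.75], [-0.79, 2.1], [0.01, 2.65], [-1.57, 4.71], [0.07, 3.14], [-2.87, 2.87]. Speed limits (rad/s): [2.22, 2.22, 2.79, 3.14, 3.14, 3.14].

INTERFACE

Orientations are given as a 3x3 rotation matrix whose columns are the frame's x, y, z axes.
In Python, from bench import manip gives the robot as it stands. Calls block until the motion is done:
- manip.move_ptp(position, orientation): joint-space move of the TCP to a pose.
- manip.move_l(position, attitude=None, max_speed=0.15): straight line of the TCP; attitude=None keeps the orientation; max_speed is the mean speed in m/s.
- manip.move_j(angles): joint-space move.
- manip.set_gripper(opening, effort=None): opening from 0.0 (shut) to 1.0 (fully open); effort is the grip in N (None keeps the last); returns when the fingers have stopped.
- manip.dwell(seconds).
- manip.inverse_kinematics(position, orientation): joint angles nearest the present ones, or None.
- manip.grab_frame(name): name is "side" or "top" or "wrist"; returns (picture, depth): 400x640x3 uint8, red, green, blue; 400x640 float32, m along the optical axis (not along the pixel's ray), 0 where there is no reading.
- manip.get_calibration(name): a dict with "camera_matrix" (3x3 intrinsics, pixels), "R" (3x3) and "t" (3): a world point X has camera coordinates R X + t. Camera axes: x right, y down, z forward; pixel columns grow to the right and rows downward; lengths in m; the calibration is good to about 2 mm. The wrist camera is an equidistant fisheye: a pixel r from the principal point sees the ray r / f radians off the axis. A picture is of the moment at which its call begins: read the wrist's pose just before it. get_calibration takes no time and is no camera call; for the wrist camera it gives the pose at the moment of the call.
A pose or a line that the arm cannot do raises manip.Unreachable and nothing moves.
- manip.sign_off(): hands the job in; it is judged then, once.
Trained networks look in the newest picture that a camera, given by its name, has taken for a name from the list of things; names that differ only in an ending like _2 or _b are one class to them, and where a whole thing is asked for, a point or a joint stands for the part that bears it (a point fixed in the world has none). Each returns a list of dicts, best first, with "confidence" (0 to 1); they miss things now and then, are a little off and sometimes report something else, mostly with a low value. They report only what shows in the picture. A call takes as long as a camera call.
- manip.look_for(camera, name): "at" ([x, y, z] in m, in world coordinates, good to about 4 mm: the middle of the surface that is visible of it).
Readings, each from a call of its own:
- manip.current_time(): time.
- manip.current_qpos(): joint angles.
- manip.current_joint_vel(): joint speeds.
- manip.current_joint_torque(): joint torques, N m.
- manip.current_ee_pos(): TCP position.
- manip.current_tcp_rot(): TCP orientation.
- manip.current_force(): force on the tool from outside, world axes, zero at the start.
- manip.current_ft_torque(): the same for the moment, N m.
- manip.current_grip_width(): opening from 0.0 (shut) to 1.0 (fully open).
- manip.current_grip_force(): force on a finger pad.
Only numpy, scipy, OpenCV 4.12 (cv2) and the standard library are available. Lean on these libraries where they do the work, as an engineer would, in place of code of your own. Each camera call takes 0.05 s, during which the arm holds its last target. There are 200 camera calls.

## Working session

There is one attempt and no reset: what is moved stays moved. The work goes in short steps, each a Python script; the robot and the scene stay as the last script left them, time stands still between calls to the robot, and variables do not carry over. Pictures are saved under pics/ and viewed, at most 14 in all, crops included, and the job is handed in when it is done.

```bash
ls; mkdir -p pics; python3 - <<'E'
from bench import manip
import cv2
for c in ("top","side"):
    im,d=manip.grab_frame(c); cv2.imwrite(f"pics/{c}0.png",im[:,:,::-1])
    for n in "bottle_blue bottle_green bottle_orange tray_blue tray_green tray_orange tray_grey cup jar brush".split():
        print(c,n,[( [round(float(v),3) for v in r["at"]],round(r["confidence"],2)) for r in manip.look_for(c,n)[:3]])
    k=manip.get_calibration(c); print(k["camera_matrix"].tolist() , (-k["R"].T@k["t"]).round(3))
print(manip.current_tcp_rot().round(3), manip.current_time())
E
```

```text
pics
top bottle_blue [([0.629, 0.163, 0.092], 0.79)]
top bottle_green [([0.461, 0.237, 0.106], 0.69)]
top bottle_orange [([0.465, -0.245, 0.085], 0.91)]
top tray_blue [([0.455, -0.24, 0.005], 0.81)]
top tray_green [([0.631, 0.154, 0.001], 0.88)]
top tray_orange [([0.462, 0.237, 0.002], 0.89)]
top tray_grey [([0.65, -0.131, -0.001], 0.82)]
top cup [([0.536, 0.027, 0.006], 0.57)]
top jar [([0.653, 0.014, 0.071], 0.92)]
top brush [([0.418, -0.016, 0.02], 0.58)]
[[429.64338470157475, 0.0, 327.7728516944577], [0.0, 429.64338470157475, 196.08415508660505], [0.0, 0.0, 1.0]] [0.442 0.013 0.886]
side bottle_blue [([0.631, 0.19, 0.088], 0.78), ([0.649, -0.127, 0.001], 0.65), ([0.657, 0.023, 0.053], 0.43)]
side bottle_green [([0.462, 0.266, 0.097], 0.68), ([0.452, -0.232, 0.004], 0.49)]
side bottle_orange [([0.46, -0.236, 0.073], 0.8)]
side tray_blue [([0.453, -0.233, 0.002], 0.81)]
side tray_green [([0.638, 0.198, -0.001], 0.69)]
side tray_orange []
side tray_grey [([0.651, -0.128, 0.001], 0.93)]
side cup [([0.528, 0.022, 0.027], 0.65)]
side jar [([0.655, 0.025, 0.055], 0.81)]
side brush [([0.417, -0.008, 0.017], 0.95), ([0.528, 0.024, 0.028], 0.47)]
[[520.9158607516516, 0.0, 319.3387121727865], [0.0, 520.9158607516516, 197.06606650716645], [0.0, 0.0, 1.0]] [0.376 0.621 0.775]
[[-0.926  0.376 -0.   ]
 [ 0.376  0.926 -0.   ]
 [-0.    -0.    -1.   ]] 1.1
```

View pics/top0.png

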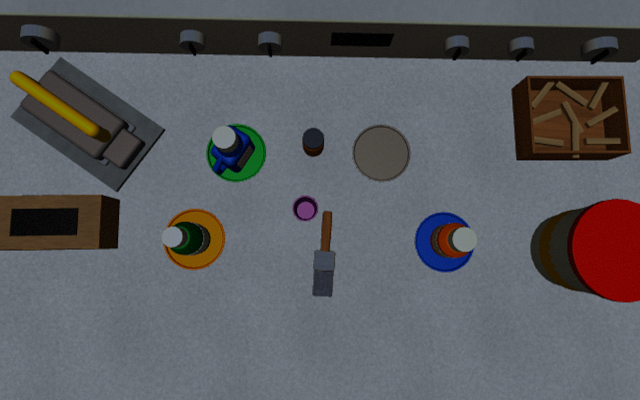

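View pics/side0.png

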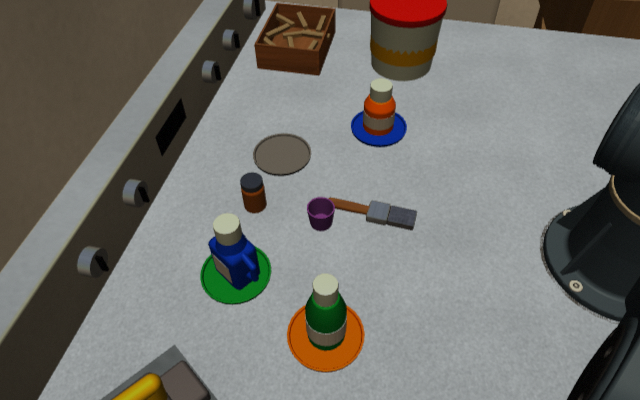

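Top view: the blue jug is on the green tray (236,152), the green bottle on the orange tray (193,239) and the orange bottle on the blue tray (445,241). The grey tray (381,152) is empty. The jar (313,142), cup (305,208) and brush (323,255) are in the middle, and the side view agrees. Next I'll measure cap and tray centres.

```bash
cat > h.py <<'E'
from bench import manip
import numpy as np, cv2
H=dict(blue=.140,green=.150,orange=.112); CB=dict(blue=.108,green=.116,orange=.082)
ROT=np.array([[0,1,0],[1,0,0],[0,0,-1.]])
APPROX=dict(blue=(.455,-.237),green=(.631,.156),orange=(.462,.237),grey=(.65,-.13))
HUE=dict(blue=(105,125),green=(50,85),orange=(8,22))
def cloud(c):
    im,d=manip.grab_frame(c); k=manip.get_calibration(c); K=k["camera_matrix"]
    v,u=np.mgrid[:400,:640]; p=np.stack([(u-K[0,2])/K[0,0]*d,(v-K[1,2])/K[1,1]*d,d],-1)
    return im,np.where(d[...,None]>0,(p-k["t"])@k["R"],np.nan)
def cap(im,P,name,near):
    """centre, diameter and height of the cap top from points within 6 mm of its height"""
    m=(abs(P[...,2]-H[name]-.004)<.006)&(np.hypot(P[...,0]-near[0],P[...,1]-near[1])<.05)&(im.min(2)>90)
    q=P[m]; (c,r)=cv2.minEnclosingCircle(q[:,:2].astype(np.float32))
    return q[:,:2].mean(0).round(4),np.round(c,4),round(2*r,4),q[:,2].mean().round(4),len(q)
def tray(im,P,name):
    a=APPROX[name]; hsv=cv2.cvtColor(im,cv2.COLOR_RGB2HSV)
    m=(np.hypot(P[...,0]-a[0],P[...,1]-a[1])<.08)&(P[...,2]<.016)
    if name=="grey": m&=(hsv[...,0]<35)&(hsv[...,1]>25)
    else: m&=(hsv[...,0]>HUE[name][0])&(hsv[...,0]<HUE[name][1])&(hsv[...,1]>120)
    m=cv2.morphologyEx(m.astype(np.uint8),cv2.MORPH_OPEN,np.ones((2,2)))>0
    q=P[m][:,:2].astype(np.float32); h=cv2.convexHull(q)[:,0]
    c,r=cv2.minEnclosingCircle(q); e=cv2.fitEllipse(h)
    return np.round(c,4),round(2*r,4),np.round(e[0],4),np.round(e[1],4),P[m][:,2].mean().round(4),len(q)
E
python3 - <<'E'
from h import *
N=dict(blue=(.629,.163),green=(.461,.237),orange=(.465,-.245))
for c in ("top","side"):
    im,P=cloud(c)
    for n in N:
        try: print(c,"cap",n,*cap(im,P,n,N[n]))
        except Exception as e: print(c,n,str(e)[:80])
    for n in APPROX:
        try: print(c,"tray",n,*tray(im,P,n))
        except Exception as e: print(c,n,str(e)[:80])
E
```

```text
top cap blue [0.6415 0.172 ] [0.6416 0.1721] 0.0403 0.1444 399
top cap green [0.4661 0.2499] [0.4661 0.2503] 0.0353 0.1543 337
top cap orange [ 0.4656 -0.2605] [ 0.4656 -0.2607] 0.0448 0.1161 464
top tray blue [ 0.4616 -0.26  ] 0.126 [ 0.4618 -0.2601] [0.1215 0.1254] nan 1496
top tray green [0.6434 0.1718] 0.1231 [0.6434 0.1718] [0.1183 0.1224] nan 1097
top tray orange [0.4651 0.251 ] 0.1223 [0.465  0.2507] [0.1194 0.1215] nan 1681
top tray grey [ 0.6466 -0.1322] 0.1229 [ 0.6479 -0.1335] [0.1037 0.1322] nan 1846
side cap blue [0.6414 0.1732] [0.6418 0.1728] 0.0424 0.1437 432
side cap green [0.4663 0.2515] [0.4666 0.2515] 0.0362 0.1538 436
side cap orange [ 0.4642 -0.2586] [ 0.4648 -0.2591] 0.0481 0.1155 230
side tray blue [ 0.457  -0.2532] 0.1305 [ 0.4588 -0.2518] [0.1183 0.1266] nan 897
side tray green [0.6425 0.1748] 0.1235 [0.6429 0.1747] [0.1168 0.1238] nan 1633
side tray orange [0.4641 0.2529] 0.1262 [0.4657 0.2547] [0.1191 0.123 ] nan 2572
side tray grey [ 0.6469 -0.1272] 0.1264 [ 0.6469 -0.1256] [0.1198 0.1247] nan 1864
```

```bash
cat >> h.py <<'E'
T=dict(blue=(.461,-.259),green=(.643,.1725),orange=(.465,.251),grey=(.648,-.131))
def carry(name,src,dst,first=False):
    z=CB[name]+.004+.003; up=.19 if name=="orange" else .22
    s,d=np.array(src),np.array(dst); hi=z+.105
    clear=max(hi,.20)
    if first: manip.move_ptp([*s,clear],ROT)
    else: manip.move_l([*s,clear],ROT,max_speed=.3)
    manip.move_l([*s,z],max_speed=.12); f0=manip.current_force()
    manip.set_gripper(0.,60)
    print(name,"width mm",manip.current_grip_width()*85,"f",manip.current_grip_force())
    manip.move_l([*s,hi],max_speed=.12)
    print("lift dF",(manip.current_force()-f0).round(1),"grip",manip.current_grip_force())
    manip.move_l([*d,hi],ROT,max_speed=.2)
    manip.move_l([*d,z+.02],max_speed=.12); manip.move_l([*d,z+.0005],max_speed=.03)
    print("placed F",(manip.current_force()-f0).round(1))
    manip.set_gripper(1.); manip.dwell(.2)
    manip.move_l([*d,clear],max_speed=.15); print("t",manip.current_time())
E
python3 - <<'E'
from h import *
manip.move_ptp([.35,0,.3],ROT)
carry("orange",(.4652,-.2598),T["grey"],True)
manip.move_l([.40,-.2,.25],max_speed=.3)
for c in ("top","side"):
    im,P=cloud(c); cv2.imwrite(f"pics/{c}1.png",im[:,:,::-1])
    try: print(c,cap(im,P,"orange",T["grey"]))
    except Exception as e: print(e)
    print(tray(im,P,"blue"))
E
```

```text
orange width mm 43.99693119579969 f 61.00226283073425
lift dF [-1.2  0.3 -4.6] grip 61.59428000450134
placed F [-5.3  2.2  2.5]
t 11.3333
top (array([ 0.6476, -0.1311]), array([ 0.6479, -0.1315]), 0.0449, np.float64(0.1162), 436)
(array([ 0.4603, -0.2451]), 0.142, array([ 0.4622, -0.2452]), array([0.1079, 0.1398]), np.float64(nan), 2334)
side (array([ 0.6467, -0.1295]), array([ 0.6484, -0.1305]), 0.0488, np.float64(0.1157), 270)
(array([ 0.4584, -0.2539]), 0.1277, array([ 0.4605, -0.2541]), array([0.1204, 0.1265]), np.float64(nan), 1654)
```

View pics/side1.png

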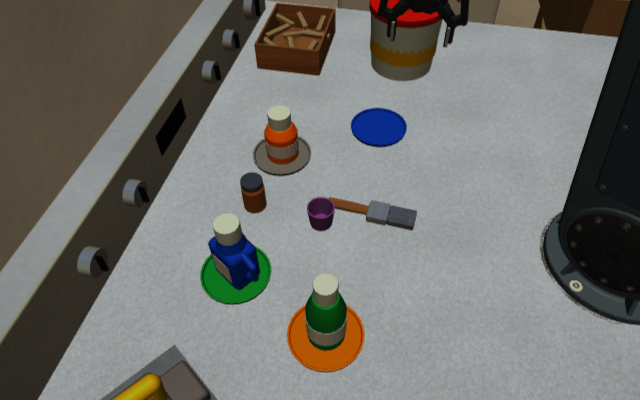

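The orange bottle stands on the grey tray (282,140) and the blue tray (379,126) is empty. The top reading of the blue tray was disturbed by the arm, so I'll re-measure it from above the jug and then carry on.

```bash
python3 - <<'E'
from h import *
manip.move_l([.42,0,.27],max_speed=.3)
manip.move_l([.6415,.1723,.22],max_speed=.3)
im,P=cloud("top"); t=tray(im,P,"blue"); print(t)
hsv=cv2.cvtColor(im,cv2.COLOR_RGB2HSV); 
assert abs(t[1]-.124)<.006 and np.hypot(*(t[2]-np.array([.461,-.258])))<.006
d=(t[2]*2+np.array([.4605,-.254]))/3; print(d)
carry("blue",(.6415,.1723),d)
manip.move_l([.42,0,.3],max_speed=.3)
manip.move_l([.4664,.2505,.3],max_speed=.3)
for c in ("top","side"):
    im,P=cloud(c); cv2.imwrite(f"pics/{c}2.png",im[:,:,::-1])
    print(c,tray(im,P,"green"),tray(im,P,"blue"))
    try: print(cap(im,P,"blue",d))
    except Exception as e: print(e)
E
```

```text
(array([ 0.4612, -0.2604]), 0.127, array([ 0.4607, -0.2594]), array([0.1209, 0.1247]), np.float64(nan), 2755)
[ 0.46063333 -0.2576    ]
blue width mm 40.399985884556074 f 60.693122148513794
lift dF [-1.  -0.8 -4.7] grip 60.89423418045044
placed F [-1.1  0.3  0.7]
t 22.925
top (array([0.6438, 0.1719]), 0.122, array([0.6434, 0.1716]), array([0.1185, 0.1219]), np.float64(nan), 2621) (array([ 0.4618, -0.2599]), 0.126, array([ 0.4616, -0.2603]), array([0.1225, 0.125 ]), np.float64(nan), 1266)
(array([ 0.4615, -0.2582]), array([ 0.4613, -0.2588]), 0.041, np.float64(0.1442), 415)
side (array([0.6428, 0.1744]), 0.1239, array([0.6436, 0.1751]), array([0.1203, 0.1216]), np.float64(nan), 3228) (array([ 0.4073, -0.0275]), 0.5363, array([0.3839, 0.0649]), array([0.1197, 1.1474]), np.float64(nan), 626)
(array([nan, nan]), array([0., 0.]), 0.0, np.float64(nan), 0)h.py:15: RuntimeWarning: Mean of empty slice.
  return q[:,:2].mean(0).round(4),np.round(c,4),round(2*r,4),q[:,2].mean().round(4),len(q)
  ret = um.true_divide(
  ret = ret.dtype.type(ret / rcount)
```

View pics/top2.png

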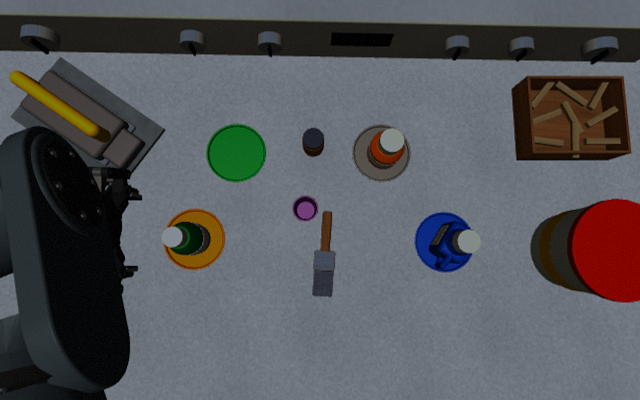

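The blue jug stands on the blue tray (445,241) and the green tray (236,152) is free. The bystanders haven't moved. Next is the green bottle, then the orange.

```bash
python3 - <<'E'
from h import *
carry("green",(.4664,.2507),(.6434,.1727))
manip.move_l([.648,-.131,.24],max_speed=.3)
im,P=cloud("top"); print(tray(im,P,"orange")); print(cap(im,P,"green",T["green"]))
im,P=cloud("side"); print(tray(im,P,"orange")); print(cap(im,P,"green",T["green"])); cv2.imwrite("pics/side3.png",im[:,:,::-1])
E
```

```text
green width mm 34.65309949871511 f 59.913498759269714
lift dF [ 0.4  0.3 -4.7] grip 59.99176561832428
placed F [-2.1  0.  -1.2]
t 32.4167
(array([0.465 , 0.2511]), 0.1227, array([nan, nan]), array([nan, nan]), np.float64(nan), 2932)
(array([0.6424, 0.1719]), array([0.6421, 0.1722]), 0.0357, np.float64(0.1542), 311)
(array([0.4637, 0.2529]), 0.1271, array([0.4653, 0.254 ]), array([0.1215, 0.1221]), np.float64(nan), 4373)
(array([0.6429, 0.1733]), array([0.6431, 0.1727]), 0.0366, np.float64(0.1537), 320)
```

View pics/side3.png

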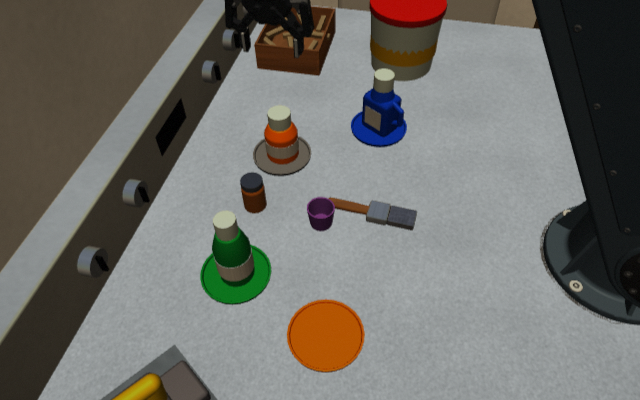

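The green bottle is upright on the green tray (235,270) and the orange tray (326,335) is free. The last move is the orange bottle.

```bash
python3 - <<'E'
from h import *
carry("orange",(.6478,-.1307),(.465,.2518))
manip.move_l([.35,.05,.3],max_speed=.3)
manip.move_l([.30,-.05,.32],max_speed=.3)
im,P=cloud("top"); print(tray(im,P,"orange"))
cv2.imwrite("pics/top4.png",im[:,:,::-1])
for n in H: print(n,cap(im,P,n,T[n]))
im,P=cloud("side"); cv2.imwrite("pics/side4.png",im[:,:,::-1])
for n in H: print(n,cap(im,P,n,T[n]))
E
```

```text
orange width mm 44.244923598827896 f 61.668055057525635
lift dF [ 0.1 -0.7 -3.1] grip 61.5553343296051
placed F [-3.1 -2.7  5.6]
t 42.0167
(array([0.465 , 0.2511]), 0.123, array([0.4651, 0.2511]), array([0.1206, 0.1212]), np.float64(nan), 1647)
blue (array([ 0.4614, -0.2582]), array([ 0.4614, -0.259 ]), 0.0409, np.float64(0.144), 416)
green (array([0.6429, 0.1724]), array([0.6429, 0.1725]), 0.0351, np.float64(0.1542), 296)
orange (array([0.4641, 0.2503]), array([0.4639, 0.2502]), 0.045, np.float64(0.1164), 498)
blue (array([ 0.4603, -0.2562]), array([ 0.4596, -0.2553]), 0.0434, np.float64(0.1436), 197)
green (array([0.6429, 0.1733]), array([0.6428, 0.1728]), 0.0361, np.float64(0.1537), 320)
orange (array([0.4643, 0.2524]), array([0.4635, 0.2514]), 0.0468, np.float64(0.1157), 676)
```

View pics/side4.png

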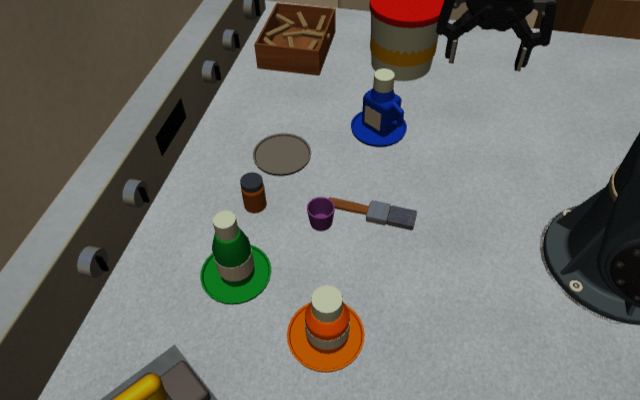

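View pics/top4.png

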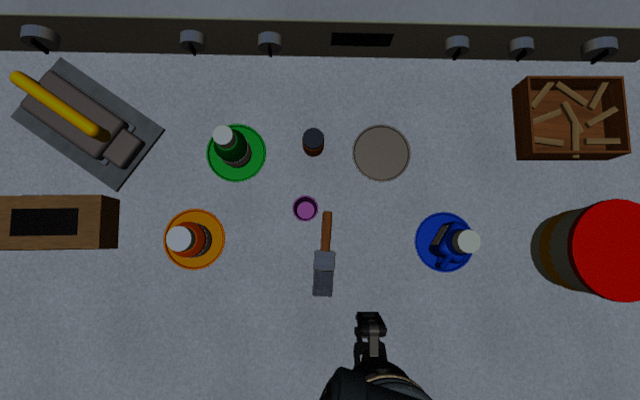

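Every bottle is on its own tray, upright and centred within about 2 mm: green (236,152), orange (193,239), blue (445,241). The grey tray (381,152) is empty, and the cup, jar and brush are where they started.

```bash
python3 -c "
from bench import manip
print(manip.sign_off(), manip.current_time())"
```

```text
the job is handed in; nothing more can be done
the job is handed in; nothing more can be done
```

The job is handed in: each bottle stands upright in the middle of its own tray, the grey tray is empty again, and the cup, jar and brush were left where they were, in roughly 44 s of the 96 s allowed.

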